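# Lock a print block in the jig with a tapped wedge

### The job

Take the pale wooden wedge from the grey rack, stand it thin end down in the slot of the jig and let go of it; then, with the wooden mallet held upright, tap it gently down until it stops going forward and the print block is clamped tight. Finish by standing the mallet upright on the table, clear of the jig; drive the wedge with the mallet only, never with the hand, and leave the orange wedge, the ink tin and the mug where they are.

Things in the scene. Friction and masses are not known exactly. Their poses are not given: they have to be found in the camera images.
- jig: wooden jig fixed to the table, turned about z differently each time: plywood base 15 mm thick, x -230 to +60 mm, y +-65 mm. Origin: on the table under the middle of the wedge slot; x = clamping line. Towards -x of the slot: blue jaw, print block, aluminium stop bar; on +x: a fixed brown cheek up to x = 48 mm. Cheek and jaw at the slot: 44 mm wide (y), tops 92 mm above the table.
- slot (a point): fixed point mid-slot at the level of the cheek and jaw tops, 92 mm above the table; axes as the jig's. With the jaw fully back the slot here is 16 mm wide (x) and centred on it; if the jaw is forward, only its wall is farther to -x. The walls lean apart upwards 1:10 each, so the slot narrows 1 mm in 5 downwards; open at both y ends; its floor is 77 mm down.
- jaw: blue jaw that slides along the jig's -x, up to 14 mm, against 4 N of friction, with a sprung pad in front (10 N/mm, 4 mm travel). Its origin is the jig's when fully back; it starts 0 to 1 mm forward; the pad takes up the block's play 2.5 to 7.5 mm from fully back. The stop bar is bolted differently each time and not reported: where the wedge jams varies by 25 mm in height, so feel it.
- block: print block lying in the jig between jaw and stop bar with some play: wood 100 (x) x 84 x 22 mm faced with black lino 96 x 80 mm x 4 mm, 0.3 kg. Origin: centre of its underside, 15 mm above the table; axes as the jig's.
- wedge: pale wooden wedge, 40 g, red band near the head, upright in one rack socket (foot 10 mm above the table). Origin: centre of the foot; z up to the head. 91 mm high, 30 mm wide (y), thickness (x) 10 mm at the foot growing evenly to 28 mm at the head; either way round. Grip its 30 mm width near the head. It goes into the slot with its x along the jig's x and first rests about 30 mm deep.
- wedge_head (a point): centre of the wedge's flat head, 91 mm above its foot: tap here. It moves down at about 4 to 7 N, 8 to 38 mm, pushing the jaw ahead; then the block is tight and the force climbs by 2 to 3 N per mm. Stopping at a mallet force of 13 to 18 N leaves it tight; over 30 N would break the jig. Friction keeps it in.
- spare: orange plastic wedge of the same shape with black bands, in the other socket of the rack; it belongs to another job and stays where it is. Origin: centre of the foot.
- rack: grey block 150 (x) x 90 x 50 mm, fixed to the table, with two rectangular sockets 20 mm (x) x 34 mm (y), 40 mm deep, at x = -33 and +33 mm. Origin: centre of its underside; the wedges in it have their axes along the rack's.
- mallet: turned wooden mallet, 0.32 kg, standing upright on its head on the table: round head 66 mm across and 60 mm high below (flat striking face at the bottom), round dark handle 25 mm across and 73 mm long above it. Origin: centre of the bottom face; z up along the handle. Grip the handle from above with the fingertips just over the head.
- ink_tin: blue and steel ink tin, 76 mm across, 60 mm high; bystander. Origin: centre of its underside.
- mug: white mug, 80 mm across, 90 mm high; bystander. Origin: centre of its underside.

How it is judged:
By the outcome, as a careful person would: the job done as asked, in the order asked, and still so for the second after the job is handed in, with the robot touching nothing.
It also fails if it takes over 72 s, if anything falls off the work surface, if the arm or the gripper's body presses on something with over 40 N, if the wrist force passes 120 N, or if a joint passes its speed limit or range.

### The arm

A 6-joint arm with a two-finger parallel gripper is mounted at the origin on the work surface. World frame = base frame: x ahead of the robot, y to its left, z up, the work surface at z = 0. Lengths are in mm, angles in rad, forces in N, time in s.
With the tool pointing down it reaches from about 350 to 875 mm from the base axis. Payload 4.2 kg.
Tool frame: the origin (TCP) lies at the very end of the fingers, on their centre line; the grasp point (between the pads) lies 19 mm behind it; z points along the fingers, y is the line along which they close (so a half turn about z gives the same grasp; the last joint's range is limited). The gripper opens to 85 mm and grips with 20 to 120 N. Pads are 22 mm wide; open, the fingers measure 114 mm over their backs; the gripper's body (76 mm by 85 mm) begins 54 mm behind the grasp point. The pads swing forward as they close: fully open they stand 13 mm farther back than shut.
Start: joints at [-0.942, 0.385, 0.008, 0, -1.194, -0.259], TCP at [225.907, -582.722, 206.512] pointing down, gripper open.
Joint ranges: [-3.14, 3.14], [-1.21, 2.06], [-1.07, 1.41], [-3.16, 2.05], [-2.99, -0.16], [-3.1, 3.1]. Speed limits (rad/s): [2.79, 2.79, 3.14, 3.14, 3.14, 3.14].

### API

Orientations are given as a unit quaternion [x, y, z, w].
In Python, from bench import arm gives the robot as it stands. The module is installed in compiled form; this text tells all that it offers.
- The arm moves only by the tool drive_tool, never from a script. Its argument "targets" is a list of rows, each a list of 5 numbers: the closure, from -1 (fully open) to 1 (shut), then the shift along the tool's x, y, z in mm, then the turn about the tool's z in degrees. In form: [[grip, tx, ty, tz, roll], ...]. A call has 1 to 12 rows; each row is the pose to reach, as a shift and turn from the pose commanded when the call began, along the tool's axes at that moment; what a row does not reach only later rows make up. A row lasts 1/10 s, in which the tool goes at most 50 mm and 8.59 degrees, less where a joint would pass 70% of its speed; a pose out of reach is approached as far as the arm can. A call with a gripper value outside its range is refused whole. The fingers move at their own pace and stop on an object; the grip force is fixed at half the most. Time passes only in rows, so rows that repeat a pose let the fingers close. It gives the time, the measured TCP pose, the force, the opening and the grip force at its end, in the units of the state.
- arm.read_state(): the state, without advancing time (a new reading comes with each control period).
- arm.get_image(name): name is "scene" or "top" or "wrist"; returns the picture (400x640x3 uint8, blue, green, red); there is no depth.
- arm.camera_params(name): a dict with "fov_y" (degrees; the focal length in pixels is half the picture's height over the tangent of half this angle, whatever the lens; pixels are square), "cx", "cy" (the principal point, pixels), "rvec" (rotation vector, rad) and "tvec" (3), from world to camera coordinates, as OpenCV has them; the wrist camera has in their place "tool_from_camera" (4x4, takes a point from camera to tool coordinates, whose origin is the TCP and whose axes are the flange's). Camera axes: x right, y down, z forward; pixel columns grow to the right and rows downward; lengths in mm; the calibration is good to about 2 mm. The wrist camera is an equidistant fisheye: a pixel r from the principal point sees the ray r / f radians off the axis. A picture is of the moment at which its call begins: read the wrist's pose just before it. camera_params takes no time and is no camera call.
- arm.job_done(): hands the job in; it is judged then, once.
The state is a dict: "clock": time; "joints": joint angles; "joint_vel": joint speeds; "joint_efforts": joint torques, N m; "position": TCP position; "ee_rot": TCP orientation; "contact_force": force on the tool from outside, world axes, zero at the start; "wrist_torque": the same for the moment, N m; "gripper_width": finger opening in mm; "grasp_force": force on a finger pad.
Only numpy, scipy, OpenCV 4.12 (cv2) and the standard library are available. Lean on these libraries where they do the work, as an engineer would, in place of code of your own. Each camera call takes 0.05 s, during which the arm holds its last target. There are 200 camera calls.

## Working session

There is one attempt and no reset: what is moved stays moved. The work goes in short steps, Python scripts to look and compute and a tool call to move; the robot and the scene stay as the last step left them, time stands still between calls to the robot, and variables do not carry over. Pictures are saved under pics/ and viewed, at most 12 in all, crops included, and the job is handed in when it is done.

Besides the shell and the picture viewer there is one more tool, called after "Request:" in YAML: its name, and indented under it one key for each argument. drive_tool: Moves the arm, as the interface text tells. Its arguments: {"type":"object","properties":{"targets":{"type":"array","items":{"type":"array","items":{"type":"number"}}}},"required":["targets"]}

```bash
mkdir -p pics; cat > h.py <<'E'
import numpy as np, cv2
from bench import arm
from scipy.spatial.transform import Rotation as R
def cam(n):
    p=arm.camera_params(n); f=200/np.tan(np.radians(p['fov_y'])/2); return p,f
def ray(n,u,v,st=None):
    p,f=cam(n); a=np.array([(u-p['cx']),(v-p['cy'])])
    if n=='wrist':
        r=np.hypot(*a); t=r/f; d=np.array([a[0]/r*np.sin(t),a[1]/r*np.sin(t),np.cos(t)]) if r>0 else np.array([0,0,1.])
        T=np.array(p['tool_from_camera']); Q=R.from_quat(st['ee_rot']).as_matrix()
        return Q@T[:3,3]+np.array(st['position']), Q@T[:3,:3]@d
    M=cv2.Rodrigues(np.array(p['rvec'],float))[0]; t=np.array(p['tvec'],float).ravel()
    return -M.T@t, M.T@np.array([a[0]/f,a[1]/f,1])
def onz(n,u,v,z,st=None):
    o,d=ray(n,u,v,st); return o+d*(z-o[2])/d[2]
def proj(n,P):
    p,f=cam(n); M=cv2.Rodrigues(np.array(p['rvec'],float))[0]; c=M@np.array(P)+np.array(p['tvec'],float).ravel()
    return c[:2]/c[2]*f+[p['cx'],p['cy']]
E
python3 - <<'E'
from h import *
s=arm.read_state(); print(s)
for n in('top','scene','wrist'):
    cv2.imwrite(f'pics/{n}0.png',arm.get_image(n)); print(n,arm.camera_params(n))
E
```

```text
{'clock': 0.0, 'joints': array([-9.42371535e-01,  3.85594841e-01,  6.60054385e-03, -5.25631222e-04,
       -1.19396258e+00, -2.58595077e-01]), 'joint_vel': array([-0.00202277,  0.00087792, -0.00071796,  0.00109153,  0.0014041 ,
        0.00024991]), 'joint_efforts': array([ 3.26050631e-04, -3.92287660e+01,  1.88401437e+01,  4.18611601e+00,
       -4.54950452e-03,  9.54794473e-06]), 'position': array([ 225.69847963, -582.13798307,  205.38467013]), 'ee_rot': array([-1.83767408e-01,  9.82969131e-01,  1.08057992e-03, -2.42922404e-04]), 'contact_force': array([-0.59682032,  0.02499319,  0.05437183]), 'wrist_torque': array([ 0.02579781, -0.02922512, -0.01439731]), 'grasp_force': 0.0, 'gripper_width': 85.78975350862265}
top {'fov_y': 51.31270421340063, 'cx': 312.58201147278425, 'cy': 205.0332783605562, 'rvec': array([ 2.19296384, -2.17157215,  0.09874104]), 'tvec': array([  -2.49014021,  594.30616631, 1216.60705833])}
scene {'fov_y': 56.901617009486856, 'cx': 317.83484348791285, 'cy': 202.44997670321573, 'rvec': array([ 1.89075228,  1.61830626, -0.64752682]), 'tvec': array([ -73.57703131, -350.80590623, 1342.24706514])}
wrist {'fov_y': 65.70646984690485, 'cx': 322.68229118315054, 'cy': 199.71224595583075, 'tool_from_camera': array([[-1.83332439e-04, -9.58035529e-01, -2.86649422e-01,
         7.28769087e+01],
       [ 9.99999978e-01, -2.04492488e-04,  4.38815940e-05,
        -9.99067520e-01],
       [-1.00657780e-04, -2.86649407e-01,  9.58035546e-01,
        -1.68085789e+02],
       [ 0.00000000e+00,  0.00000000e+00,  0.00000000e+00,
         1.00000000e+00]])}
```

View pics/top0.png

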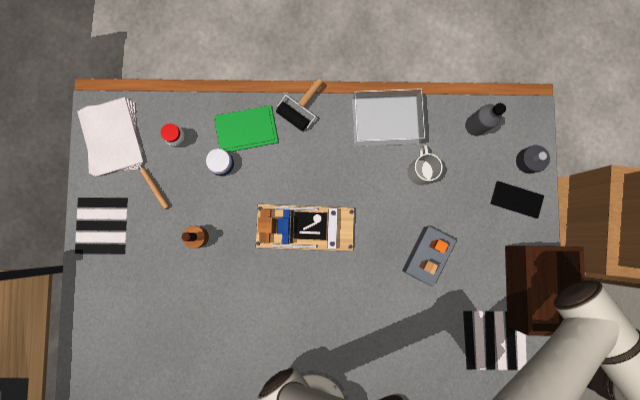

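View pics/scene0.png

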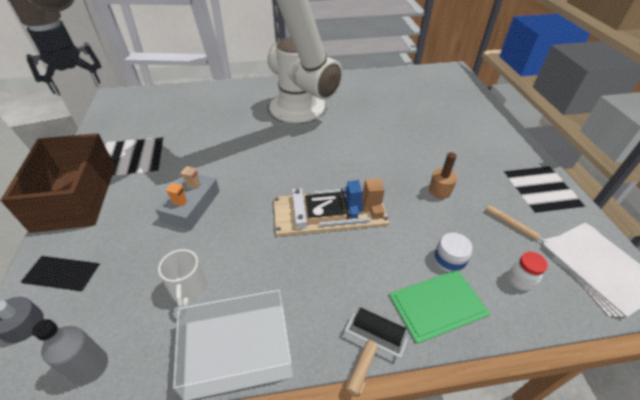

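The top view shows the pale wedge at (431,267), the orange one at (441,246), the jig at about (305,227) with its slot near (275,225), and the mallet at (194,237). The scene view agrees.

```bash
python3 - <<'E'
from h import *
im=cv2.imread('pics/top0.png')
a=cv2.resize(im[190:265,245:365],None,fx=5,fy=5,interpolation=cv2.INTER_CUBIC)
b=cv2.resize(im[215:295,395:465],None,fx=5,fy=5,interpolation=cv2.INTER_CUBIC)
c=np.zeros((790,600,3),np.uint8); c[:375,:600]=a; c[380:780,:350]=b
c=np.zeros((400,960,3),np.uint8)[:, :]; c[:375,:600]=a; c[:400,605:955]=b
c=cv2.resize(c,(800,333)); cv2.imwrite('pics/crop1.png',c)
for n,u,v,z in [('top',431,266.5,101),('scene',190,173,101),('top',441,245.5,101),('scene',177,188,101),('top',194,237,60),('top',257,206,15),('top',257,248,15),('top',354,207,15),('top',354,249,15)]:
    print(n,u,v,onz(n,u,v,z).round(1))
hsv=cv2.cvtColor(im,cv2.COLOR_BGR2HSV)
print(im[258,420],im[240,425],im[300,400],im[225,276],im[225,284],im[225,265])
E
```

```text
top 431 266.5 [ 420.4 -325.7  101. ]
scene 190 173 [ 431.3 -322.6  101. ]
top 441 245.5 [ 478.6 -354.4  101. ]
scene 177 188 [ 482.5 -349.6  101. ]
top 194 237 [495.8 343.2  60. ]
top 257 206 [590.5 170.   15. ]
top 257 248 [465.1 167.5  15. ]
top 354 207 [ 590.4 -121.3   15. ]
top 354 249 [ 464.9 -121.4   15. ]
[133 126 123] [131 125 120] [138 140 140] [32 52 76] [153  83  40] [ 65 115 186]
```

View pics/crop1.png

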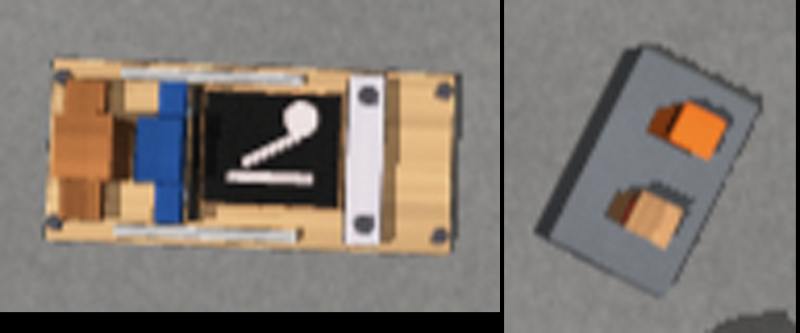

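Request:
drive_tool:
  targets:
    - [-1,-40,24,0,8]
    - [-1,-80,48,0,16]
    - [-1,-120,72,0,24]
    - [-1,-160,96,0,32]
    - [-1,-200,120,0,40]
    - [-1,-240,144,0,47]
    - [-1,-275,168,0,47]
    - [-1,-275,168,0,47]
    - [-1,-275,168,0,47]

```text
clock: 1.05
position: [422.0, -325.7, 206.4]
ee_rot: [0.222, 0.975, 0.0, -0.0]
contact_force: [-0.4, 0.3, 0.3]
gripper_width: 85.5
grasp_force: 0.0
```

```bash
python3 - <<'E'
from h import *
C={'cheek0':(258.2,204.4),'cheek1':(256.3,247.6),'far0':(354.7,207.5),'far1':(353,250.7)}
W={k:onz('top',*v,15)[:2] for k,v in C.items()}
for k in W: print(k,W[k].round(1))
m1=(W['cheek0']+W['cheek1'])/2; m2=(W['far0']+W['far1'])/2
d=m1-m2; L=np.linalg.norm(d); d/=L
print('len',L,'ang',np.degrees(np.arctan2(d[1],d[0])),'slot',m1-60*d, m2+230*d)
s=arm.read_state(); print(s['position'],s['ee_rot'],s['joints'])
cv2.imwrite('pics/w1.png',arm.get_image('wrist'))
E
```

```text
cheek0 [595.4 166.6]
cheek1 [466.3 169.6]
far0 [ 589.  -123.4]
far1 [ 459.8 -118.5]
len 289.0597818796656 ang 88.72006433170392 slot [529.49188659 108.07797054] [529.51288846 109.01795407]
[ 422.04997639 -325.70924514  206.36251432] [ 2.22107910e-01  9.75022059e-01  5.32561776e-05 -2.41577978e-04] [-3.52864807e-01  2.28942165e-01 -2.16907733e-01 -4.82324176e-05
 -1.12543927e+00 -1.66586245e+00]
```

View pics/w1.png

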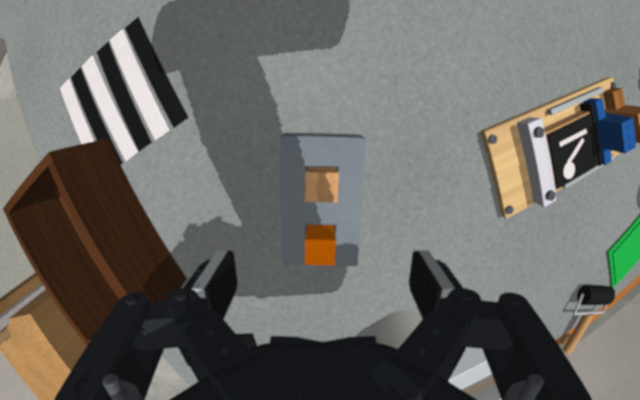

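The wrist view shows the pale wedge's head at (322,185), the orange one at (320,252), and the rack upright in the image, so the gripper is aligned.

```bash
python3 - <<'E'
from h import *
im=cv2.imread('pics/w1.png'); s=arm.read_state()
print(im[160:206:2,330].tolist()); print(im[190,300:346:3].tolist())
def tool(P): return R.from_quat(s['ee_rot']).inv().apply(P-np.array(s['position']))
for y0,y1 in((150,215),(220,270)):
    sub=im[y0:y1,295:350].astype(int); m=((sub[...,2]-sub[...,0])>35).astype(np.uint8)
    n,l,st,c=cv2.connectedComponentsWithStats(m); i=1+st[1:,4].argmax(); x,y,w,h,_=st[i]
    print('bbox',x+295,y+y0,w,h)
    for (u,v) in((x+295,y+y0+h),(x+295+w,y+y0+h),(x+295+w/2,y+y0)): P=onz('wrist',u,v,101,s); print(P.round(1),tool(P).round(1))
for q in((283,135),(363,135),(358,265),(281,265)): print(tool(onz('wrist',*q,50,s)).round(1))
E
```

```text
[[143, 137, 127], [144, 137, 126], [142, 135, 126], [102, 102, 104], [58, 82, 106], [54, 79, 105], [82, 121, 159], [106, 158, 206], [108, 160, 211], [107, 160, 210], [108, 160, 209], [101, 152, 200], [93, 138, 184], [88, 131, 173], [96, 142, 187], [85, 128, 169], [75, 111, 146], [68, 99, 131], [66, 97, 127], [65, 96, 127], [68, 96, 125], [115, 121, 127], [145, 137, 129]]
[[93, 88, 83], [89, 87, 86], [73, 104, 141], [76, 111, 147], [74, 113, 147], [73, 108, 143], [66, 99, 131], [65, 98, 128], [68, 102, 133], [68, 101, 134], [85, 128, 169], [106, 157, 207], [114, 166, 217], [139, 133, 134], [143, 137, 130], [145, 139, 130]]
bbox 305 167 34 36
[ 425.5 -347.3  101. ] [-12.8 -17.  105.3]
[ 439.2 -319.   101. ] [-12.8  14.5 105.3]
[ 402.  -318.4  101. ] [ 21.   -1.2 105.3]
bbox 304 224 32 42
[ 484.1 -378.2  101. ] [-78.9 -19.3 105.3]
[ 498.  -349.3  101. ] [-78.9  12.7 105.3]
[ 450.3 -343.9  101. ] [-33.6  -3.1 105.3]
[ 46.  -42.2 156.3]
[ 46.   41.7 156.3]
[-106.    41.4  156.2]
[-106.1  -50.4  156.2]
```

Request:
drive_tool:
  targets:
    - [-1,1,-1,45,0]
    - [-1,1,-1,85,0]
    - [-1,1,-1,115,0]
    - [-1,1,-1,136,0]
    - [-1,1,-1,136,0]
    - [1,1,-1,136,0]
    - [1,1,-1,136,0]
    - [1,1,-1,136,0]
    - [1,1,-1,136,0]
    - [1,1,-1,136,0]
    - [1,1,-1,136,0]
    - [1,1,-1,136,0]

```text
clock: 2.3
position: [421.5, -327.7, 72.0]
ee_rot: [0.223, 0.975, -0.001, 0.002]
contact_force: [-0.0, 0.1, 5.9]
gripper_width: 27.0
grasp_force: 59.0
```

Request:
drive_tool:
  targets:
    - [1,0,0,0,0]
    - [1,0,0,0,0]

```text
clock: 2.5
position: [421.5, -327.7, 72.0]
ee_rot: [0.223, 0.975, -0.001, 0.002]
contact_force: [0.4, 0.9, 5.6]
gripper_width: 27.1
grasp_force: 59.0
```

Request:
drive_tool:
  targets:
    - [1,0,0,-10,0]
    - [1,0,0,-25,0]
    - [1,0,0,-50,0]
    - [1,0,0,-80,0]
    - [1,0,0,-110,-6]
    - [1,0,0,-130,-14]
    - [1,0,0,-130,-22]
    - [1,0,0,-130,-30]
    - [1,0,0,-130,-30]

```text
clock: 3.4
position: [419.9, -326.8, 200.8]
ee_rot: [-0.036, 0.999, 0.0, -0.0]
contact_force: [-0.5, 0.8, -0.0]
gripper_width: 27.1
grasp_force: 59.1
```

```bash
python3 - <<'E'
from h import *
s=arm.read_state(); print(s['position'],s['ee_rot'],s['gripper_width'],s['contact_force'])
Q=R.from_quat(s['ee_rot'])
y=Q.apply([0,1,0]); a=np.degrees(np.arctan2(y[1],y[0])); print('yaw',a,'roll to 178.7:',a-178.7)
print('shift tool',Q.inv().apply(np.array([529.5,108.5,203])-s['position']).round(1))
E
```

```text
[ 419.87564346 -326.83391703  200.78030029] [-3.63672778e-02  9.99338465e-01  2.26405399e-04 -4.95266450e-05] 27.148682079969767 [-0.48211855  0.8305936  -0.01249557]
yaw 94.16830125955414 roll to 178.7: -84.53169874044585
shift tool [-141.   426.2   -2. ]
```

Request:
drive_tool:
  targets:
    - [1,-6,18,0,-4]
    - [1,-18,54,0,-12]
    - [1,-31,94,0,-20]
    - [1,-44,134,0,-28]
    - [1,-58,174,0,-36]
    - [1,-71,214,0,-44]
    - [1,-84,254,0,-52]
    - [1,-97,294,0,-60]
    - [1,-111,334,0,-68]
    - [1,-124,374,0,-76]
    - [1,-136,408,0,-82]
    - [1,-141,426,0,-84.5]

```text
clock: 4.6
position: [530.1, 110.5, 200.2]
ee_rot: [-0.7, 0.715, 0.0, -0.0]
contact_force: [-0.1, -0.8, -0.4]
gripper_width: 26.9
grasp_force: 59.2
```

Request:
drive_tool:
  targets:
    - [1,0,0,0,0]
    - [1,0,0,0,0]

```text
clock: 4.8
position: [529.2, 107.6, 200.2]
ee_rot: [-0.698, 0.716, 0.0, -0.001]
contact_force: [-0.5, -0.3, -1.2]
gripper_width: 27.0
grasp_force: 59.2
```

```bash
python3 - <<'E'
from h import *
s=arm.read_state(); print(s['position'],s['ee_rot'],s['joints'])
w=arm.get_image('wrist'); cv2.imwrite('pics/w2.png',w); t=arm.get_image('top'); cv2.imwrite('pics/t2.png',t);sc=arm.get_image('scene'); cv2.imwrite('pics/s2.png',sc)
c=np.zeros((600,800,3),np.uint8)
c[:400,:640]=w; c[400:600,0:400]=cv2.resize(sc[100:240,260:540][:, :],(400,200)); c[400:600,400:800]=cv2.resize(t[180:280,200:400],(400,200))
cv2.imwrite('pics/c2.png',c)
E
```

```text
[529.20752349 107.63882492 200.17770457] [-6.98262776e-01  7.15841150e-01  2.41846830e-04 -6.96340753e-04] [ 5.01001546e-01  2.46177416e-01 -2.09909340e-01 -1.02183275e-04
 -1.11618100e+00 -5.25816830e-01]
```

View pics/c2.png

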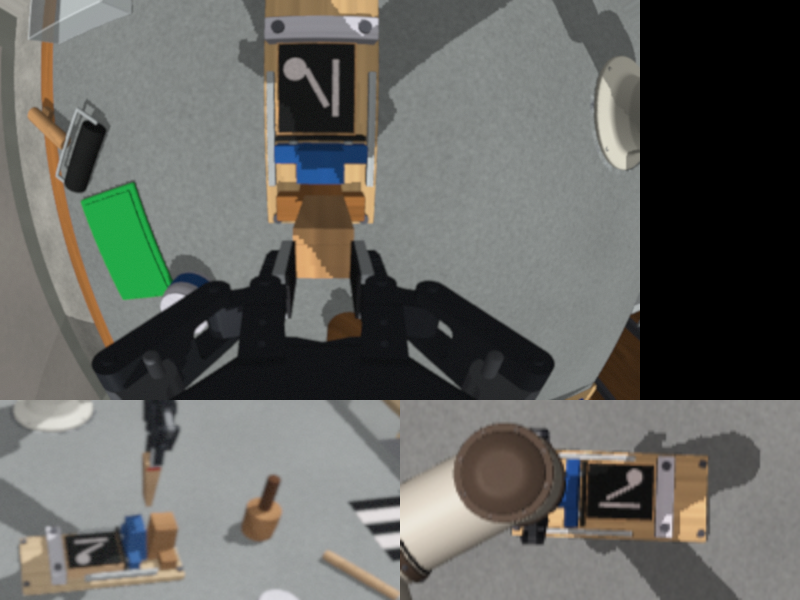

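The wedge hangs centred between the pads over the jig; its foot is at about (322,185) in the wrist view, and the jaw top at about (320,160). I'll zoom in to check the alignment.

```bash
python3 - <<'E'
import cv2
w=cv2.imread('pics/w2.png'); cv2.imwrite('pics/c3.png',cv2.resize(w[135:235,255:388],None,fx=6,fy=6,interpolation=cv2.INTER_CUBIC))
E
```

```text
(no output)
```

View pics/c3.png

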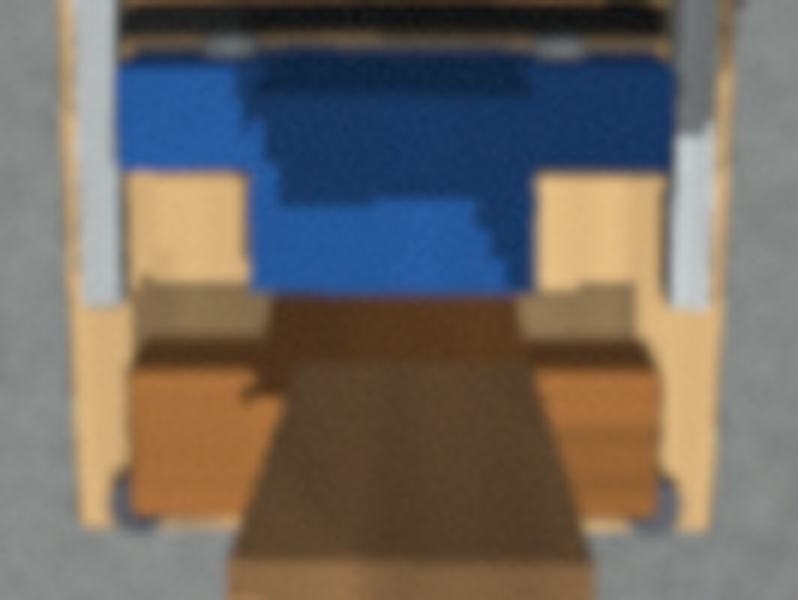

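```bash
python3 - <<'E'
from h import *
s=arm.read_state(); Q=R.from_quat(s['ee_rot'])
for n,u,v,z in [('jawL',252,293,92),('jawR',530,293,92),('baseL',80,530,15),('baseR',712,530,15),('cheekstepL',132,515,50),('footL',298,362,138),('footR',528,362,138),('railL',60,5,15),('railR',738,5,15)]:
    P=onz('wrist',255+u/6-.4,135+v/6-.4,z,s); print(n,P.round(1),Q.inv().apply(P-s['position']).round(1))
y=Q.apply([0,1,0]);print(np.degrees(np.arctan2(y[1],y[0])))
E
```

```text
jawL [553.7  99.4  92. ] [  6.7 -24.5 108.6]
jawR [511.  100.6  92. ] [  6.7  18.2 108.6]
baseL [599.  166.9  15. ] [-61.9 -68.1 185.5]
baseR [469.1 170.2  15. ] [-61.9  61.9 185.6]
cheekstepL [581.9 150.9  50. ] [-45.4 -51.5 150.5]
footL [543.9  97.7 138. ] [  8.7 -14.7  62.6]
footR [514.2  98.5 138. ] [ 8.7 15.  62.6]
railL [595.5  59.8  15. ] [ 45.2 -67.3 185.6]
railR [465.6  63.3  15. ] [ 45.1  62.6 185.6]
178.54073456564973
```

```bash
python3 - <<'E'
from h import *
s=arm.read_state(); Q=R.from_quat(s['ee_rot'])
im=cv2.imread('pics/w2.png'); print(im[190:290:3,322].tolist())
for n,u,v,z in [('headfront',322,228,229),('headback',322,277.5,229)]:
    P=onz('wrist',u,v,z,s); print(n,Q.inv().apply(P-s['position']).round(1))
E
```

```text
[[29, 55, 84], [32, 57, 86], [45, 66, 86], [43, 64, 84], [42, 65, 85], [42, 63, 83], [42, 62, 83], [42, 63, 83], [42, 64, 82], [40, 60, 79], [44, 62, 80], [40, 60, 79], [42, 60, 79], [60, 88, 115], [63, 93, 121], [63, 93, 122], [63, 93, 121], [63, 93, 121], [59, 88, 115], [60, 91, 119], [60, 91, 119], [62, 92, 120], [60, 91, 119], [61, 92, 121], [63, 92, 121], [67, 98, 130], [97, 146, 193], [98, 147, 193], [101, 148, 196], [107, 145, 186], [136, 138, 134], [132, 134, 129], [130, 132, 128], [136, 137, 133]]
headfront [ 17.7  -0.8 -28.4]
headback [-10.2  -0.8 -28.4]
```

Request:
drive_tool:
  targets:
    - [1,-3,-2,0,0]
    - [1,-5.5,-3,15,0]
    - [1,-5.5,-3,35,0]
    - [1,-5.5,-3,50,0]
    - [1,-5.5,-3,58,0]
    - [1,-5.5,-3,62,0]
    - [1,-5.5,-3,65,0]
    - [1,-5.5,-3,65,0]

```text
clock: 5.75
position: [533.1, 113.4, 135.8]
ee_rot: [-0.699, 0.715, -0.0, 0.0]
contact_force: [0.2, -0.9, 0.0]
gripper_width: 27.0
grasp_force: 59.2
```

Request:
drive_tool:
  targets:
    - [1,0,0,1,0]
    - [1,0,0,2,0]
    - [1,0,0,3,0]
    - [1,0,0,4,0]
    - [1,0,0,4,0]

```text
clock: 6.25
position: [532.8, 113.4, 131.4]
ee_rot: [-0.699, 0.715, 0.0, -0.0]
contact_force: [0.3, 0.3, 0.1]
gripper_width: 27.2
grasp_force: 59.2
```

Request:
drive_tool:
  targets:
    - [1,0,0,1,0]
    - [1,0,0,2,0]
    - [1,0,0,3,0]
    - [1,0,0,4,0]
    - [1,0,0,4,0]

```text
clock: 6.75
position: [532.8, 113.4, 127.3]
ee_rot: [-0.699, 0.715, 0.0, -0.0]
contact_force: [0.1, 0.2, -0.3]
gripper_width: 27.0
grasp_force: 59.2
```

Request:
drive_tool:
  targets:
    - [1,0,0,0.5,0]
    - [1,0,0,1,0]
    - [1,0,0,1,0]

```text
clock: 7.05
position: [532.9, 113.4, 126.4]
ee_rot: [-0.699, 0.715, 0.0, -0.0]
contact_force: [0.3, 0.2, -0.7]
gripper_width: 27.1
grasp_force: 59.2
```

Request:
drive_tool:
  targets:
    - [1,0,0,0.5,0]
    - [1,0,0,1,0]
    - [1,0,0,1,0]

```text
clock: 7.35
position: [532.9, 113.4, 125.4]
ee_rot: [-0.699, 0.715, 0.0, -0.0]
contact_force: [-1.1, 0.0, -0.9]
gripper_width: 26.9
grasp_force: 59.2
```

Request:
drive_tool:
  targets:
    - [1,0,0,0.5,0]
    - [1,0,0,0.5,0]

```text
clock: 7.55
position: [532.9, 113.4, 125.0]
ee_rot: [-0.699, 0.715, 0.0, -0.0]
contact_force: [-1.5, -0.4, -0.5]
gripper_width: 26.7
grasp_force: 59.2
```

Request:
drive_tool:
  targets:
    - [-1,0,0,0,0]
    - [-1,0,0,0,0]
    - [-1,0,0,0,0]
    - [-1,0,0,0,0]
    - [-1,0,0,0,0]
    - [-1,0,0,0,0]
    - [-1,0,0,-10,0]
    - [-1,0,0,-40,0]
    - [-1,0,0,-75,0]
    - [-1,0,0,-85,0]
    - [-1,0,0,-85,0]

```text
clock: 8.65
position: [534.0, 114.0, 212.6]
ee_rot: [-0.699, 0.715, -0.001, 0.003]
contact_force: [-0.2, 0.2, -0.1]
gripper_width: 85.5
grasp_force: 0.0
```

```bash
python3 - <<'E'
from h import *
s=arm.read_state(); print(s['position'],s['ee_rot'],s['gripper_width'],s['contact_force'])
w=arm.get_image('wrist'); sc=arm.get_image('scene'); cv2.imwrite('pics/w3.png',w); cv2.imwrite('pics/s3.png',sc)
c=np.zeros((600,800,3),np.uint8)
c[:400,:640]=w; c[400:600,0:400]=cv2.resize(sc[140:240,300:500],(400,200)); c[400:600,400:800]=cv2.resize(w[150:250,225:425],(400,200))
cv2.imwrite('pics/c4.png',c)
E
```

```text
[533.97724471 113.95952435 212.59276165] [-0.69901644  0.71510074 -0.00081247  0.00250769] 85.48446420847577 [-0.15245211  0.18065991 -0.05131718]
```

View pics/c4.png

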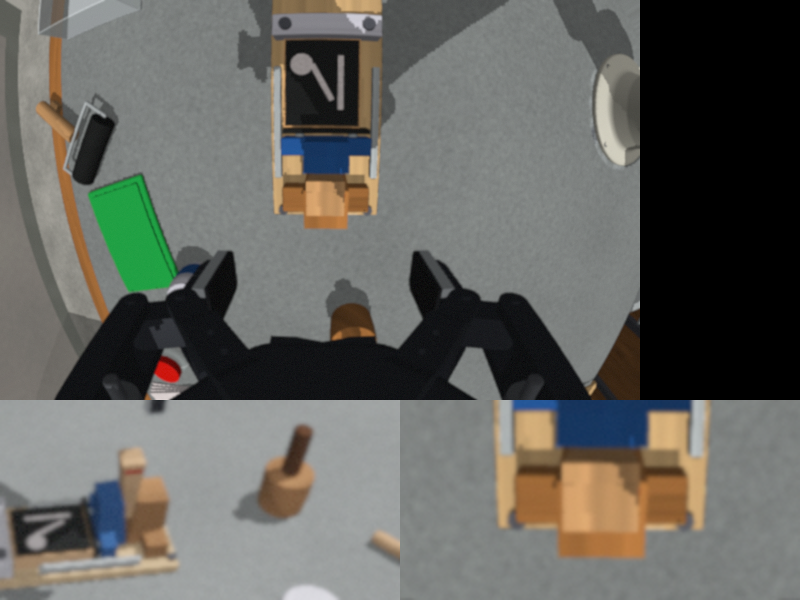

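The wedge stands in the slot by itself, with its head at about (326,193) in the wrist view. Next the mallet.

Request:
drive_tool:
  targets:
    - [-1,-15,3,0,0]
    - [-1,-50,10,0,0]
    - [-1,-95,18,0,0]
    - [-1,-140,27,0,0]
    - [-1,-185,35,0,0]
    - [-1,-215,40,0,0]
    - [-1,-229,43,0,0]
    - [-1,-229,43,0,0]
    - [-1,-229,43,0,0]

```text
clock: 9.65
position: [494.6, 342.9, 209.0]
ee_rot: [-0.699, 0.715, -0.0, -0.001]
contact_force: [0.7, -0.5, -0.5]
gripper_width: 85.4
grasp_force: 0.0
```

```bash
python3 - <<'E'
from h import *
s=arm.read_state(); print(s['position'],s['ee_rot'])
w=arm.get_image('wrist'); cv2.imwrite('pics/w4.png',w); cv2.imwrite('pics/c5.png',cv2.resize(w[90:290,190:450],None,fx=3,fy=3,interpolation=cv2.INTER_CUBIC))
E
```

```text
[494.61737224 342.88731204 209.01620683] [-6.99036446e-01  7.15085096e-01 -6.22219439e-05 -1.16099865e-03]
```

View pics/c5.png

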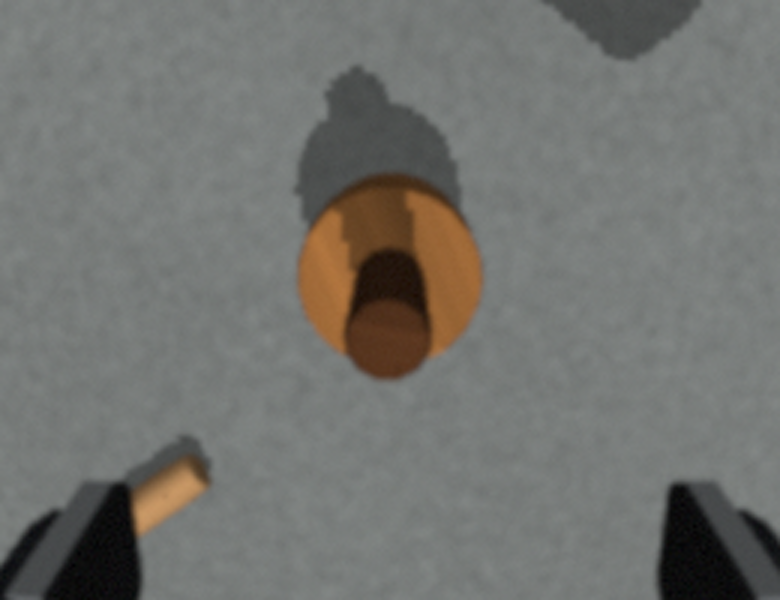

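Handle top is at crop (388,338) and the head circle centre at about (391,275).

```bash
python3 - <<'E'
from h import *
s=arm.read_state(); Q=R.from_quat(s['ee_rot'])
for n,u,v,z in [('htop',388,338,133),('hL',346,335,133),('hR',431,335,133),('hbot',388,379,133),('headL',299,278,60),('headR',484,278,60),('base of handle',389,262,60)]:
    P=onz('wrist',190+u/3-.3,90+v/3-.3,z,s); print(n,P.round(1),Q.inv().apply(P-s['position']).round(1))
E
```

```text
htop [498.4 343.9 133. ] [-1.6 -3.5 76.4]
hL [509.9 342.7 133. ] [ -0.7 -15.1  76.4]
hR [486.5 343.3 133. ] [-0.8  8.3 76.4]
hbot [498.7 355.9 133. ] [-13.6  -3.5  76.4]
headL [530.5 343.4  60. ] [ -2.  -35.7 149.4]
headR [465.4 345.   60. ] [ -2.   29.5 149.5]
base of handle [498.7 338.5  60. ] [  3.7  -4.  149.4]
```

Request:
drive_tool:
  targets:
    - [-1,-1.5,-3.5,40,0]
    - [-1,-1.5,-3.5,80,0]
    - [-1,-1.5,-3.5,115,0]
    - [-1,-1.5,-3.5,135,0]
    - [-1,-1.5,-3.5,142,0]
    - [-1,-1.5,-3.5,142,0]
    - [1,-1.5,-3.5,142,0]
    - [1,-1.5,-3.5,142,0]
    - [1,-1.5,-3.5,142,0]
    - [1,-1.5,-3.5,142,0]
    - [1,-1.5,-3.5,142,0]
    - [1,-1.5,-3.5,142,0]

```text
clock: 10.9
position: [498.7, 345.1, 68.9]
ee_rot: [-0.699, 0.715, 0.0, 0.0]
contact_force: [-2.1, -1.0, 4.5]
gripper_width: 23.6
grasp_force: 58.5
```

Request:
drive_tool:
  targets:
    - [1,0,0,0,0]
    - [1,0,0,0,0]
    - [1,0,0,0,0]

```text
clock: 11.2
position: [498.7, 345.1, 68.9]
ee_rot: [-0.699, 0.715, -0.0, 0.0]
contact_force: [-2.8, -0.2, 6.0]
gripper_width: 23.5
grasp_force: 58.5
```

Request:
drive_tool:
  targets:
    - [1,0,0,-8,0]
    - [1,0,0,-30,0]
    - [1,0,0,-65,0]
    - [1,0,0,-105,0]
    - [1,0,0,-145,0]
    - [1,0,0,-175,0]
    - [1,0,0,-185,0]
    - [1,0,0,-185,0]

```text
clock: 12.0
position: [498.7, 345.0, 253.5]
ee_rot: [-0.699, 0.715, 0.0, 0.001]
contact_force: [0.2, 0.8, -3.6]
gripper_width: 23.6
grasp_force: 59.4
```

Request:
drive_tool:
  targets:
    - [1,10,-2,0,0]
    - [1,40,-7,0,0]
    - [1,80,-13,0,0]
    - [1,120,-20,0,0]
    - [1,160,-27,0,0]
    - [1,200,-33,0,0]
    - [1,225,-37,0,0]
    - [1,235,-39,0,0]
    - [1,235,-39,0,0]
    - [1,235,-39,0,0]

```text
clock: 13.0
position: [531.9, 109.1, 251.8]
ee_rot: [-0.699, 0.715, 0.001, -0.001]
contact_force: [0.5, 0.5, -2.5]
gripper_width: 23.6
grasp_force: 59.2
```

```bash
python3 - <<'E'
from h import *
s=arm.read_state(); print(s['position'],s['ee_rot'],s['contact_force'],s['wrist_torque'])
w=arm.get_image('wrist'); sc=arm.get_image('scene'); cv2.imwrite('pics/w5.png',w);cv2.imwrite('pics/s5.png',sc)
c=np.hstack([cv2.resize(w[60:360,160:480],(400,375)),cv2.resize(sc[90:240,280:440],(400,375))]); cv2.imwrite('pics/c6.png',c)
E
```

```text
[531.86614466 109.10112586 251.78760674] [-6.98899873e-01  7.15218761e-01  5.31253110e-04 -8.99293024e-04] [ 0.47909104  0.54395375 -2.54354999] [-0.01701857 -0.02113082  0.00017456]
```

View pics/c6.png

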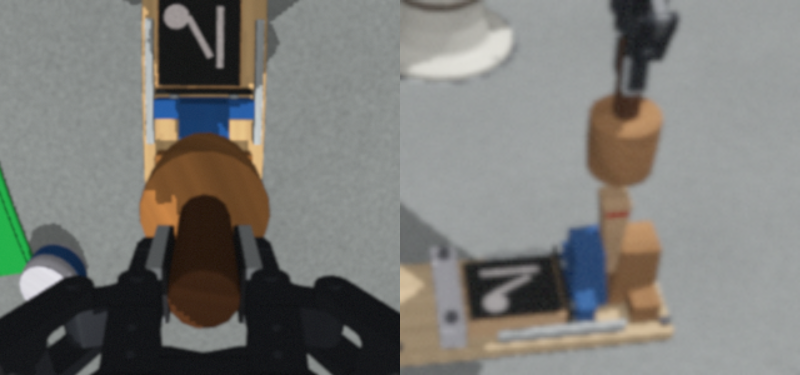

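The mallet hangs upright right over the wedge head. I'll lower it.

Request:
drive_tool:
  targets:
    - [1,0,0,8,0]
    - [1,0,0,18,0]
    - [1,0,0,24,0]
    - [1,0,0,25,0]
    - [1,0,0,25,0]
    - [1,0,0,25,0]

```text
clock: 13.7
position: [532.6, 109.0, 228.3]
ee_rot: [-0.699, 0.715, -0.0, 0.0]
contact_force: [-0.3, -0.1, -2.3]
gripper_width: 23.5
grasp_force: 59.2
```

Request:
drive_tool:
  targets:
    - [1,0,0,1,0]
    - [1,0,0,2,0]
    - [1,0,0,3,0]
    - [1,0,0,4,0]
    - [1,0,0,5,0]
    - [1,0,0,6,0]
    - [1,0,0,6,0]

```text
clock: 14.4
position: [532.2, 108.9, 221.8]
ee_rot: [-0.699, 0.715, 0.0, -0.0]
contact_force: [0.2, -0.6, -2.3]
gripper_width: 23.5
grasp_force: 59.2
```

Request:
drive_tool:
  targets:
    - [1,0,0,1,0]
    - [1,0,0,2,0]
    - [1,0,0,3,0]
    - [1,0,0,4,0]

```text
clock: 14.8
position: [532.3, 109.0, 217.9]
ee_rot: [-0.699, 0.715, 0.0, -0.0]
contact_force: [-0.6, 0.1, -2.6]
gripper_width: 23.8
grasp_force: 59.2
```

Request:
drive_tool:
  targets:
    - [1,0,0,1,0]
    - [1,0,0,2,0]
    - [1,0,0,3,0]
    - [1,0,0,3,0]

```text
clock: 15.2
position: [532.7, 108.9, 215.7]
ee_rot: [-0.699, 0.715, -0.0, 0.001]
contact_force: [0.1, -1.2, 3.1]
gripper_width: 23.8
grasp_force: 59.8
```

Request:
drive_tool:
  targets:
    - [1,0,0,1,0]
    - [1,0,0,2,0]
    - [1,0,0,3,0]
    - [1,0,0,3,0]

```text
clock: 15.6
position: [532.9, 108.8, 212.6]
ee_rot: [-0.699, 0.715, -0.001, 0.001]
contact_force: [0.6, -0.8, 3.8]
gripper_width: 23.6
grasp_force: 59.9
```

Request:
drive_tool:
  targets:
    - [1,0,0,1,0]
    - [1,0,0,2,0]
    - [1,0,0,2,0]

```text
clock: 15.9
position: [532.9, 108.8, 210.6]
ee_rot: [-0.699, 0.715, -0.001, 0.0]
contact_force: [0.1, -1.2, 4.6]
gripper_width: 23.7
grasp_force: 60.0
```

Request:
drive_tool:
  targets:
    - [1,0,0,1,0]
    - [1,0,0,2,0]
    - [1,0,0,2,0]

```text
clock: 16.2
position: [532.9, 108.7, 208.6]
ee_rot: [-0.699, 0.715, -0.001, 0.0]
contact_force: [0.7, -1.6, 5.1]
gripper_width: 23.6
grasp_force: 60.1
```

Request:
drive_tool:
  targets:
    - [1,0,0,1,0]
    - [1,0,0,2,0]
    - [1,0,0,2,0]

```text
clock: 16.5
position: [532.9, 108.6, 206.6]
ee_rot: [-0.699, 0.715, -0.001, 0.0]
contact_force: [-0.3, -2.6, 5.9]
gripper_width: 23.9
grasp_force: 60.1
```

Request:
drive_tool:
  targets:
    - [1,0,0,1,0]
    - [1,0,0,2,0]
    - [1,0,0,2,0]

```text
clock: 16.8
position: [532.9, 108.5, 204.7]
ee_rot: [-0.699, 0.715, -0.001, 0.0]
contact_force: [0.9, -2.0, 4.2]
gripper_width: 23.8
grasp_force: 60.1
```

Request:
drive_tool:
  targets:
    - [1,0,0,1,0]
    - [1,0,0,2,0]
    - [1,0,0,2,0]

```text
clock: 17.1
position: [532.9, 108.4, 202.8]
ee_rot: [-0.699, 0.715, -0.001, 0.0]
contact_force: [-0.6, -2.9, 5.2]
gripper_width: 23.6
grasp_force: 60.1
```

Request:
drive_tool:
  targets:
    - [1,0,0,1,0]
    - [1,0,0,2,0]
    - [1,0,0,2,0]

```text
clock: 17.4
position: [532.8, 108.3, 200.8]
ee_rot: [-0.699, 0.715, -0.001, 0.0]
contact_force: [1.0, -3.0, 5.6]
gripper_width: 23.9
grasp_force: 60.1
```

Request:
drive_tool:
  targets:
    - [1,0,0,1,0]
    - [1,0,0,1.5,0]
    - [1,0,0,1.5,0]

```text
clock: 17.7
position: [532.9, 108.2, 199.4]
ee_rot: [-0.699, 0.715, -0.001, 0.0]
contact_force: [1.0, -3.2, 5.8]
gripper_width: 23.7
grasp_force: 60.1
```

Request:
drive_tool:
  targets:
    - [1,0.6,0,1,0]
    - [1,1.2,0,2,0]
    - [1,1.2,0,2,0]

```text
clock: 18.0
position: [532.9, 107.5, 197.3]
ee_rot: [-0.699, 0.715, -0.001, 0.001]
contact_force: [-0.4, -1.4, 6.2]
gripper_width: 23.3
grasp_force: 60.1
```

Request:
drive_tool:
  targets:
    - [1,0.3,0,1,0]
    - [1,0.5,0,2,0]
    - [1,0.5,0,2,0]

```text
clock: 18.3
position: [533.1, 107.2, 196.1]
ee_rot: [-0.699, 0.715, -0.001, 0.001]
contact_force: [-0.7, -2.0, 8.2]
gripper_width: 23.3
grasp_force: 60.6
```

Request:
drive_tool:
  targets:
    - [1,0.1,0,1,0]
    - [1,0.2,0,2,0]
    - [1,0.2,0,2,0]

```text
clock: 18.6
position: [533.5, 107.1, 195.0]
ee_rot: [-0.699, 0.715, -0.001, 0.001]
contact_force: [-2.1, -1.3, 11.4]
gripper_width: 23.8
grasp_force: 61.0
```

Request:
drive_tool:
  targets:
    - [1,0,0,0.5,0]
    - [1,0,0,0.8,0]
    - [1,0,0,0.8,0]
    - [1,0,0,0.8,0]

```text
clock: 19.0
position: [533.6, 107.0, 194.8]
ee_rot: [-0.699, 0.715, -0.001, 0.002]
contact_force: [-2.2, -1.3, 14.4]
gripper_width: 23.7
grasp_force: 61.2
```

```bash
python3 - <<'E'
from h import *
F=[]
for i in range(4): arm.get_image('wrist'); s=arm.read_state(); F.append(s['contact_force'])
print(np.array(F).round(1).tolist(),s['position'],s['clock'])
E
```

```text
[[-2.8, -1.2, 13.7], [-2.5, -0.6, 13.3], [-2.3, -1.4, 14.0], [-2.6, -0.7, 14.4]] [533.58370767 107.02455276 194.81332289] 19.2
```

Mallet force is about 16.7 N, so the wedge is tight. I'll lift off and return the mallet.

Request:
drive_tool:
  targets:
    - [1,0,0,-3,0]
    - [1,0,0,-10,0]
    - [1,0,0,-30,0]
    - [1,0,0,-50,0]
    - [1,0,0,-55,0]
    - [1,0,0,-55,0]

```text
clock: 19.8
position: [532.0, 107.4, 246.2]
ee_rot: [-0.699, 0.715, 0.001, 0.0]
contact_force: [0.1, 0.6, -3.5]
gripper_width: 23.4
grasp_force: 59.4
```

Request:
drive_tool:
  targets:
    - [1,-10,2,0,0]
    - [1,-40,7,0,0]
    - [1,-80,13,0,0]
    - [1,-120,20,0,0]
    - [1,-160,27,0,0]
    - [1,-200,33,0,0]
    - [1,-225,37,0,0]
    - [1,-235,39,0,0]
    - [1,-235,39,0,0]

```text
clock: 20.7
position: [497.5, 344.0, 244.8]
ee_rot: [-0.7, 0.714, 0.0, -0.002]
contact_force: [0.4, -0.6, -2.5]
gripper_width: 24.3
grasp_force: 59.3
```

```bash
python3 - <<'E'
from h import *
s=arm.read_state(); print(s['position'],s['contact_force'])
sc=arm.get_image('scene'); w=arm.get_image('wrist'); cv2.imwrite('pics/s6.png',sc)
c=np.hstack([cv2.resize(w[60:360,160:480],(400,375)),cv2.resize(sc[90:240,310:470],(400,375))]); cv2.imwrite('pics/c7.png',c)
E
```

```text
[497.53466179 344.03190241 244.82557303] [ 0.42194481 -0.57230643 -2.51241255]
```

View pics/c7.png

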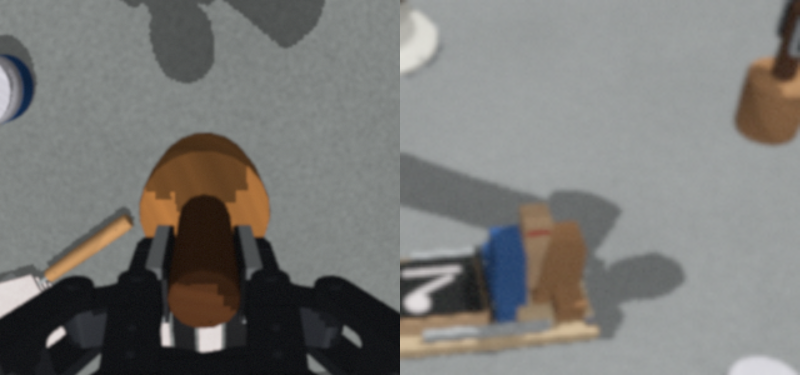

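The wedge is driven in, with the jaw against the block, and the mallet is upright in the grip. I'll set it down.

Request:
drive_tool:
  targets:
    - [1,0,0,10,0]
    - [1,0,0,40,0]
    - [1,0,0,80,0]
    - [1,0,0,120,0]
    - [1,0,0,150,0]
    - [1,0,0,165,0]
    - [1,0,0,172,0]
    - [1,0,0,172,0]
    - [1,0,0,172,0]

```text
clock: 21.7
position: [499.5, 343.0, 75.8]
ee_rot: [-0.699, 0.715, -0.0, 0.001]
contact_force: [0.1, 0.5, -2.1]
gripper_width: 23.6
grasp_force: 59.2
```

Request:
drive_tool:
  targets:
    - [1,0,0,0.7,0]
    - [1,0,0,1.4,0]
    - [1,0,0,2,0]
    - [1,0,0,2,0]

```text
clock: 22.1
position: [498.6, 343.0, 72.9]
ee_rot: [-0.699, 0.715, 0.0, 0.0]
contact_force: [0.2, -0.6, -3.4]
gripper_width: 23.8
grasp_force: 59.2
```

Request:
drive_tool:
  targets:
    - [1,0,0,1,0]
    - [1,0,0,2,0]
    - [1,0,0,3,0]
    - [1,0,0,3,0]

```text
clock: 22.5
position: [498.5, 342.8, 69.4]
ee_rot: [-0.699, 0.715, -0.0, -0.0]
contact_force: [0.7, -0.2, -3.0]
gripper_width: 23.8
grasp_force: 59.2
```

Request:
drive_tool:
  targets:
    - [1,0,0,0.5,0]
    - [1,0,0,1,0]
    - [1,0,0,1,0]

```text
clock: 22.8
position: [498.7, 342.9, 69.0]
ee_rot: [-0.699, 0.715, -0.0, 0.0]
contact_force: [-1.0, 0.0, -1.7]
gripper_width: 23.8
grasp_force: 59.4
```

Contact is beginning, so I'll lower slightly more, then open and rise.

Request:
drive_tool:
  targets:
    - [1,0,0,0.5,0]
    - [1,0,0,0.5,0]

```text
clock: 23.0
position: [498.7, 343.0, 68.9]
ee_rot: [-0.699, 0.715, -0.0, 0.0]
contact_force: [-2.0, -1.2, 2.8]
gripper_width: 23.8
grasp_force: 59.9
```

Request:
drive_tool:
  targets:
    - [-1,0,0,0,0]
    - [-1,0,0,0,0]
    - [-1,0,0,0,0]
    - [-1,0,0,0,0]
    - [-1,0,0,0,0]
    - [-1,0,0,0,0]
    - [-1,0,0,-10,0]
    - [-1,0,0,-45,0]
    - [-1,0,0,-90,0]
    - [-1,0,0,-130,0]
    - [-1,0,0,-145,0]
    - [-1,0,0,-145,0]

```text
clock: 24.2
position: [500.0, 344.0, 217.7]
ee_rot: [-0.699, 0.715, -0.0, 0.004]
contact_force: [0.4, 0.3, -1.0]
gripper_width: 85.4
grasp_force: 0.0
```

```bash
python3 - <<'E'
from h import *
s=arm.read_state(); print(s['position'],s['contact_force'])
sc=arm.get_image('scene'); w=arm.get_image('wrist')
c=np.hstack([cv2.resize(w[60:360,160:480],(400,375)),cv2.resize(sc[90:300,150:480],(400,375))]); cv2.imwrite('pics/c8.png',c)
E
```

```text
[500.00008607 344.04313503 217.65052543] [ 0.44211822  0.3452744  -1.0092823 ]
```

View pics/c8.png

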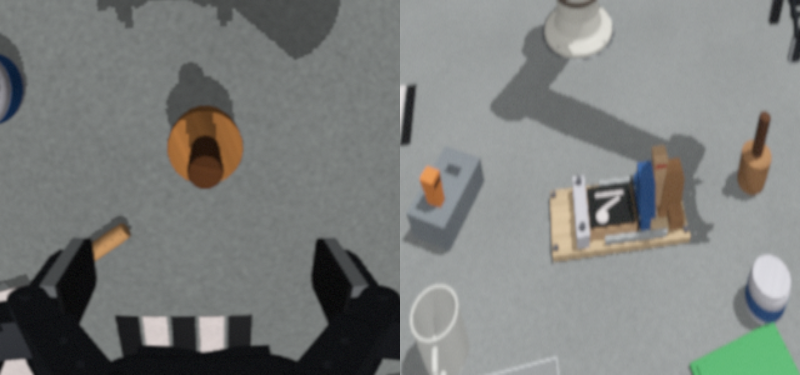

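The mallet stands upright on the table, the wedge is in the slot, and the orange wedge, mug and tin look undisturbed.

```bash
python3 -c "
from bench import arm
print(arm.job_done())"
```

```text
the job is handed in; nothing more can be done
None
```

I handed the job in at about 24 s: the wedge was tapped home at about 17 N on the mallet with the block clamped, the mallet stands upright clear of the jig, and the orange wedge, ink tin and mug were left alone.

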